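# Sweep the loose lures into the bench tray

### The arm

A 7-joint arm with a two-finger parallel gripper is mounted at the origin on the work surface; the furniture and walls round the work are solid. World frame = base frame: x ahead of the robot, y to its left, z up, the work surface at z = 0. Lengths are in m, angles in rad, forces in N, time in s.
With the tool pointing down it reaches from about 0.4 to 0.875 m from the base axis. Payload 19.3 kg.
Tool frame: the origin (TCP) lies on the centre line of the jaws, within the pads' length; the fingertips stand 8 mm ahead of it and the grasp point (between the pads) lies 11 mm behind it; z points along the fingers, y is the line along which they close (so a half turn about z gives the same grasp; the last joint's range is limited). The gripper opens to 85 mm and grips with 20 to 120 N. Pads are 22 mm wide; open, the fingers measure 114 mm over their backs; the gripper's body (76 mm by 85 mm) begins 54 mm behind the grasp point. The pads swing forward as they close: fully open they stand 13 mm farther back than shut.
Start: joints at [1.133, 0.521, -0.036, 1.599, 0.021, 1.021, -0.113], TCP at [0.225, -0.583, 0.239] pointing down, gripper open.
Joint ranges: [-2.91, 2.91], [-0.3, 2.13], [-1.5, 1.42], [0.17, 2.43], [-1.26, 4.41], [0.16, 1.93], [-2.52, 2.52]. Speed limits (rad/s): [1.89, 1.89, 2.39, 2.39, 3.01, 3.01, 3.01].

### API

Orientations are given as [roll, pitch, yaw] about the fixed x, y, z axes, in that order (R = Rz(yaw) Ry(pitch) Rx(roll)).
In Python, from workcell import status, grab_frame, camera_params, bot, search_frame, silhouettes gives the robot as it stands.
- The arm moves only by the shell command python3 -m creep 'ROWS' [FORCE]. ROWS is JSON, a list of rows, each a list of 5 numbers: the shift along the tool's x, y, z in units of 60 mm (1.0 is 60 mm), then the turn about the tool's z in units of 8 degrees (1.0 is 8 degrees), then the opening, from 0 (shut) to 1 (fully open). In form: [[x, y, z, twist, hand], ...]. A call has 1 to 5 rows; each row is the pose to reach, as a shift and turn from the pose commanded when the call began, along the tool's axes at that moment; what a row does not reach only later rows make up. A row lasts 1/8 s, in which the tool goes at most 62.5 mm and 10.7 degrees, less where a joint would pass 70% of its speed; a pose out of reach is approached as far as the arm can. A call with a gripper value outside its range is refused whole. The fingers move at their own pace and stop on an object; FORCE is the grip in N (left out, the last holds). Time passes only in rows, so rows that repeat a pose let the fingers close. It gives the time, the measured TCP pose, the force, the opening and the grip force at its end, in the units of the state.
- status.observe(): the state, without advancing time (a new reading comes with each control period).
- grab_frame(name): name is "scene" or "side" or "wrist"; returns the picture (384x512x3 uint8, blue, green, red); there is no depth.
- camera_params(name): a dict with "K" (3x3 intrinsics, pixels), "rvec" (rotation vector, rad) and "tvec" (3), from world to camera coordinates, as OpenCV has them; the wrist camera has in their place "tool_from_camera" (4x4, takes a point from camera to tool coordinates, whose origin is the TCP and whose axes are the flange's). Camera axes: x right, y down, z forward; pixel columns grow to the right and rows downward; lengths in m; the calibration is good to about 2 mm. A picture is of the moment at which its call begins: read the wrist's pose just before it. camera_params takes no time and is no camera call.
- bot.job_done(): hands the job in; it is judged then, once.
Trained networks look in the newest picture that a camera, given by its name, has taken for a name from the list of things; names that differ only in an ending like _2 or _b are one class to them, and where a whole thing is asked for, a point or a joint stands for the part that bears it (a point fixed in the world has none). Each returns a list of dicts, best first, with "p" (0 to 1); they miss things now and then, are a little off and sometimes report something else, mostly with a low value. They report only what shows in the picture. A call takes as long as a camera call.
- search_frame(camera, name): "extent" ([left, top, right, bottom] as shares, 0 to 1, of the picture: columns of its width, rows of its height, round what is visible of it).
- silhouettes(camera, name): "mask" (384x512 bool, what is visible of it) and "extent" ([left, top, right, bottom] as shares, 0 to 1, of the picture: columns of its width, rows of its height, round what is visible of it).
The state is a dict: "clock": time; "qpos": joint angles; "qd": joint speeds; "joint_efforts": joint torques, N m; "position": TCP position; "tool_rot": TCP orientation; "force": force on the tool from outside, world axes, zero at the start; "moment": the same for the moment, N m; "grip_width": finger opening in m; "finger_force": force on a finger pad.
Only numpy, scipy, OpenCV 4.12 (cv2) and the standard library are available. Lean on these libraries where they do the work, as an engineer would, in place of code of your own. Each camera call takes 0.05 s, during which the arm holds its last target. There are 200 camera calls.

### The job

Clear the bench by sweeping the three loose fishing lures with the fingers along the surface into the open-fronted steel tray, until each lies wholly on the tray floor, past the sloping lip, with no part hanging out. Only push them: do not lift or carry any lure. Leave the spool, pliers and roll of tape where they are.

Things in the scene. Friction and masses are not known exactly. Their poses are not given: they have to be found in the camera images.
- tray: Dark bare sheet-steel tray fixed to the bench, 140 mm wide (its y), 112 deep. Origin at bench level under its middle; +x points from the open mouth to the back wall. Flat floor, 1.6 mm thick, from x = -50 mm to the back wall (inner face x = 60); side walls at y = +-69; walls 2 thick, 24 high; two screw tabs behind.
- tray_mouth (a point): Middle of the tray's open mouth at x = -50 mm of the tray, on its floor, where the floor begins. From here a sloping lip, as wide as the tray, falls 16 mm outward (-x) to bench level. The mouth faces the lures.
- frog: Loose fishing lure lying on the bench, brown soft-bait lure, a stubby body with a small tail; 45 long x 14 wide x 11 high, the body that stops things is 35 x 8 x 11 mm; about 15 g, slides and may roll over on its long axis. Origin at the middle of its underside, x along its length, z up at the start.
- frog_a (a point): One tip of that lure, 22 mm from its origin along -x, 6 mm above its underside.
- frog_b (a point): The other tip, 22 mm from its origin along +x, 6 mm above its underside.
- squid: Loose fishing lure lying on the bench, tan soft-bait lure, a stubby body with a small tail; 46 x 14 x 12, the body that stops things is 37 x 10 x 12 mm; about 15 g, slides and may roll over on its long axis. Origin at the middle of its underside, x along its length, z up at the start.
- squid_a (a point): One tip of that lure, 23 mm from its origin along -x, 6 mm above its underside.
- squid_b (a point): The other tip, 23 mm from its origin along +x, 6 mm above its underside.
- jig: Loose fishing lure lying on the bench, slim black lure with a grey ball head; 66 x 13 x 13 mm; about 15 g, slides and may roll over on its long axis. Origin at the middle of its underside, x along its length, z up at the start.
- jig_a (a point): One tip of that lure, 33 mm from its origin along -x, 6 mm above its underside.
- jig_b (a point): The other tip, 33 mm from its origin along +x, 6 mm above its underside.
- spool: Spool of grey fishing line lying flat, 61 mm across, 20 mm high, loose, beyond the lures. Origin under its middle. To be left alone.
- long_nose_pliers: Long-nose pliers with blue handles, 44 x 170 x 12 mm lying along their y, loose, on the robot's side of the work. Origin under the middle. To be left alone.
- masking_tape: Roll of masking tape lying flat, 126 mm across, 24 mm high, loose, at the far end of the bench. Origin under its middle. To be left alone. (A white tub, 126 across and 78 high, to the near left of the tray, a screwdriver on the near side and a marker pen beyond the tray are fixed.)

How it is judged:
At the end, for the whole second after the job is handed in: Each lure's origin and both tips lie over the tray floor, past the top of the sloping lip and between the walls (tips to 15 mm beyond a wall face); each lure is at rest (under 0.02 m/s), its origin under 30 mm high; spool, pliers and tape are within 15 mm of where they began (x of frog_a in the frame of tray between -0.05 and 0.075 m and y of frog_a in the frame of tray between -0.083 and 0.083 m and x of frog_b in the frame of tray between -0.05 and 0.075 m and y of frog_b in the frame of tray between -0.083 and 0.083 m and x of each of frog, squid, jig in the frame of tray below 0.061 m and y of frog in the frame of tray between -0.069 and 0.069 m and height (world z) of each of frog, squid, jig below 0.03 m and linear speed of each of frog, squid, jig below 0.02 m/s and x of squid_a in the frame of tray between -0.05 and 0.075 m and y of squid_a in the frame of tray between -0.083 and 0.083 m and x of squid_b in the frame of tray between -0.05 and 0.075 m and y of squid_b in the frame of tray between -0.083 and 0.083 m and y of squid in the frame of tray between -0.069 and 0.069 m and x of jig_a in the frame of tray between -0.05 and 0.075 m and y of jig_a in the frame of tray between -0.083 and 0.083 m and x of jig_b in the frame of tray between -0.05 and 0.075 m and y of jig_b in the frame of tray between -0.083 and 0.083 m and y of jig in the frame of tray between -0.069 and 0.069 m and distance of each of spool, long_nose_pliers, masking_tape from where it was at the start of the episode below 0.015 m); the robot touches nothing.
It fails at once if a lure is lifted (origin over 30 mm high) (height (world z) of any of frog, squid, jig above 0.03 m).
It fails at once if line spool moved by more than 15 mm (distance of spool from where it was at the start of the episode above 0.015 m).
It fails at once if pliers moved by more than 15 mm (distance of long_nose_pliers from where it was at the start of the episode above 0.015 m).
It fails at once if roll of tape moved by more than 15 mm (distance of masking_tape from where it was at the start of the episode above 0.015 m).
It also fails if it takes over 72 s, if anything falls off the work surface, if the arm or the gripper's body presses on something with over 40 N, if the wrist force passes 120 N, or if a joint passes its speed limit or range.

## Working session

There is one attempt and no reset: what is moved stays moved. The work goes in short steps, Python scripts to look and compute and a shell command to move; the robot and the scene stay as the last step left them, time stands still between calls to the robot, and variables do not carry over. Pictures are saved under pics/ and viewed, at most 10 in all, crops included, and the job is handed in when it is done.

```bash
mkdir -p pics; cat > h.py <<'E'
import numpy as np, cv2
from workcell import status, grab_frame, camera_params, bot, search_frame, silhouettes
from scipy.spatial.transform import Rotation as R
def ray(cam,uv,st=None):
    c=camera_params(cam); K=np.array(c["K"]); d=np.linalg.inv(K)@np.array([uv[0],uv[1],1.])
    if cam=="wrist":
        T=np.array(c["tool_from_camera"]); Rt=R.from_euler('xyz',st["tool_rot"]).as_matrix()
        return Rt@T[:3,3]+np.array(st["position"]), Rt@T[:3,:3]@d
    Rm=cv2.Rodrigues(np.array(c["rvec"],float))[0]; t=np.array(c["tvec"],float).ravel()
    return -Rm.T@t, Rm.T@d
def at(cam,uv,z,st=None):
    o,d=ray(cam,uv,st); return o+d*(z-o[2])/d[2]
def proj(cam,P):
    c=camera_params(cam)
    return cv2.projectPoints(np.array(P,float).reshape(-1,3),np.array(c["rvec"],float),np.array(c["tvec"],float),np.array(c["K"],float),None)[0].reshape(-1,2)
def lures(cam="scene",names=("frog","squid","jig"),z=.006,st=None):
    out={}
    for n in names:
        for m in silhouettes(cam,n)[:2]:
            if m["p"]<.3: continue
            v,u=np.nonzero(m["mask"]); 
            if len(u)<8: continue
            P=np.array([at(cam,(a,b),z,st)[:2] for a,b in zip(u,v)])
            c=P.mean(0); w,V=np.linalg.eigh(np.cov((P-c).T)); ax=V[:,1]; s=(P-c)@ax
            print(n,round(m["p"],2),"ctr",c.round(3),"yaw",round(np.degrees(np.arctan2(ax[1],ax[0])),0),"len",round(np.ptp(s),3),"tips",(c+ax*s.min()).round(3),(c+ax*s.max()).round(3),"px",u.mean().round(),v.mean().round())
            out.setdefault(n,(c,ax))
    return out
E
cat > a.py <<'E'
from h import *
s=status.observe(); print(s)
im=grab_frame("scene"); cv2.imwrite("pics/s0.png",cv2.resize(im,(800,600)))
lures()
for n in ("tray","spool","long_nose_pliers","masking_tape"):
    for m in silhouettes("scene",n)[:1]:
        v,u=np.nonzero(m["mask"]); P=at("scene",(u.mean(),v.mean()),.01)
        print(n,m["p"],P.round(3),(np.array(m["extent"])*[512,384,512,384]).round())
im=grab_frame("side"); cv2.imwrite("pics/d0.png",cv2.resize(im,(800,600)))
lures("side")
E
python3 a.py
```

```text
{'clock': 0.0, 'qpos': array([ 1.13280368,  0.52199668, -0.03629453,  1.59998456,  0.0212175 ,
        1.02109907, -0.11282071]), 'qd': array([ 0.00129112,  0.00013568, -0.0004328 , -0.00144494, -0.00150366,
        0.00099298, -0.00264956]), 'joint_efforts': array([-3.18114346e-06, -9.27130437e+01,  1.98009767e+00, -3.69933414e+01,
        1.78544316e-02,  8.52772209e-03, -7.02190459e-05]), 'position': array([ 0.2245539 , -0.58292842,  0.2387453 ]), 'tool_rot': array([-3.14049560e+00,  1.09497772e-04,  3.67742254e-01]), 'force': array([ 0.25441888, -0.06030504, -0.78372798]), 'moment': array([-0.0227249 ,  0.04133006,  0.00137069]), 'finger_force': 0.0, 'grip_width': 0.08558525142413209}
frog 0.48 ctr [ 0.468 -0.158] yaw -154.0 len 0.018 tips [ 0.476 -0.154] [ 0.46  -0.162] px 293.0 188.0
squid 0.46 ctr [ 0.468 -0.158] yaw -151.0 len 0.016 tips [ 0.475 -0.154] [ 0.46  -0.162] px 293.0 188.0
jig 0.49 ctr [ 0.455 -0.231] yaw 158.0 len 0.058 tips [ 0.48  -0.241] [ 0.426 -0.219] px 320.0 180.0
tray 0.83 [0.457 0.196 0.01 ] [114. 219. 207. 292.]
spool 0.58 [ 0.571 -0.078  0.01 ] [233. 165. 255. 187.]
long_nose_pliers 0.67 [ 0.335 -0.253  0.01 ] [330. 195. 391. 223.]
masking_tape 0.62 [0.617 0.043 0.01 ] [168. 160. 218. 202.]
squid 0.55 ctr [ 0.477 -0.025] yaw -157.0 len 0.03 tips [ 0.491 -0.019] [ 0.464 -0.031] px 264.0 201.0
jig 0.74 ctr [ 0.454 -0.233] yaw 162.0 len 0.048 tips [ 0.476 -0.24 ] [ 0.43  -0.225] px 250.0 274.0
```

View pics/s0.png

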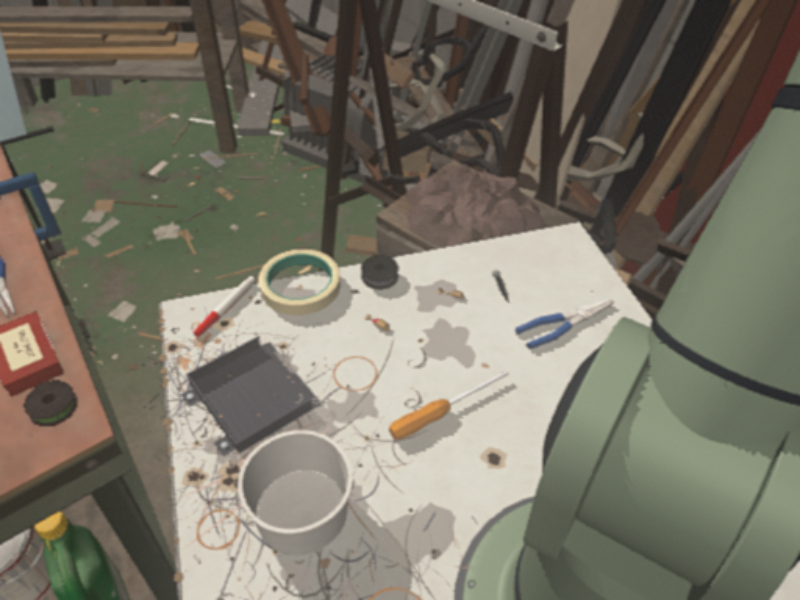

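View pics/d0.png

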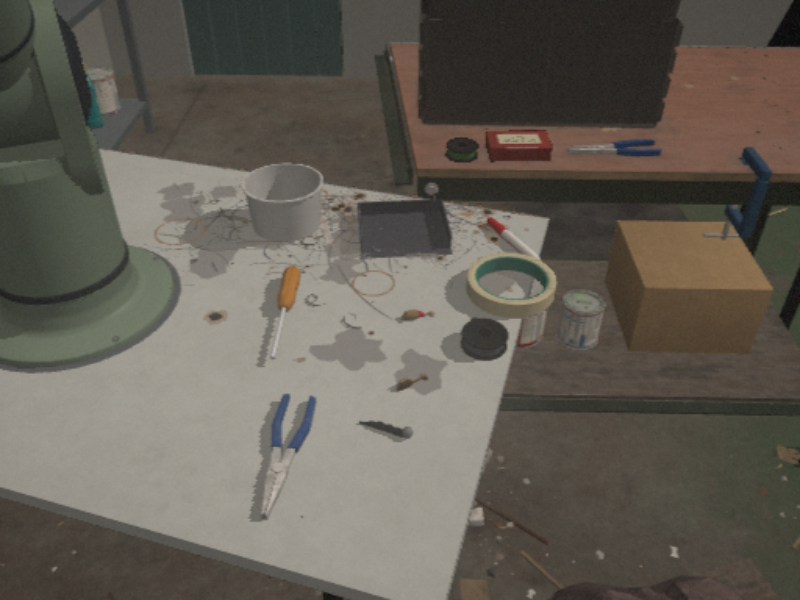

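Scene: tray at (190–318, 340–447), tan lure at (378,323), brown lure at (452,293), jig at (500,285); the side view agrees ((417,315), (410,382), (385,430)). I'll work out the geometry.

```bash
python3 - <<'E'
from h import *
f=.64
for n,(u,v) in dict(tan=(378,323),brown=(452,293),jig=(500,285)).items(): print(n,at("scene",(u*f,v*f),.006).round(3))
for n,(u,v) in dict(tan=(415,315),brown=(408,383),jig=(386,430)).items(): print("side",n,at("side",(u*f,v*f),.006).round(3))
for p,z in (((188,375),.024),((258,340),.024),((318,402),.002),((235,447),.012)): print("tray",at("scene",(p[0]*f,p[1]*f),z).round(3))
for p in ((360,203),(447,200),(450,252),(360,252)): print("side tray",at("side",(p[0]*f,p[1]*f),.012).round(3))
print([at("side",(u*f,v*f),.01).round(3) for u,v in ((274,353),(290,280),(487,340),(268,515),(285,397),(314,400))])
print(camera_params("wrist"))
# mask fit of tray
from scipy.optimize import minimize
m=silhouettes("scene","tray")[0]["mask"]; ms=silhouettes("side","tray")[0]["mask"]
def mk(cam,x):
    a=x[2]; c,s=np.cos(a),np.sin(a); pts=[]
    for X,Y,Z in [(-.066,-.07,0),(-.066,.07,0),(-.05,-.07,.024),(-.05,.07,.024),(.062,-.07,.024),(.062,.07,.024),(.062,.07,0),(.062,-.07,0)]:
        pts.append((x[0]+c*X-s*Y,x[1]+s*X+c*Y,Z))
    im=np.zeros((384*4,512*4),np.uint8); h=cv2.convexHull((proj(cam,pts)*4).astype(np.int32)); cv2.fillConvexPoly(im,h,1); return cv2.resize(im*255,(512,384),interpolation=cv2.INTER_AREA)/255.
def cost(x): return sum(np.abs(mk(c,x)-mm).sum()/(mm.sum()) for c,mm in (("scene",m),("side",ms)))
best=min((minimize(cost,[.457,.196,a],method="Nelder-Mead",options=dict(initial_simplex=[[.457,.196,a],[.477,.196,a],[.457,.216,a],[.457,.196,a+.2]])) for a in (1.2,1.57,1.9)),key=lambda r:r.fun)
print(best.x,best.fun)
E
```

```text
tan [ 0.48  -0.021  0.006]
brown [ 0.473 -0.152  0.006]
jig [ 0.448 -0.227  0.006]
side tan [ 0.48  -0.027  0.006]
side brown [ 0.472 -0.159  0.006]
side jig [ 0.448 -0.236  0.006]
tray [0.52  0.257 0.024]
tray [0.528 0.15  0.024]
tray [0.402 0.121 0.002]
tray [0.389 0.245 0.012]
side tray [0.387 0.26  0.012]
side tray [0.533 0.274 0.012]
side tray [0.533 0.118 0.012]
side tray [0.397 0.114 0.012]
[array([ 0.302, -0.113,  0.01 ]), array([0.3  , 0.043, 0.01 ]), array([ 0.574, -0.081,  0.01 ]), array([ 0.333, -0.355,  0.01 ]), array([ 0.327, -0.19 ,  0.01 ]), array([ 0.361, -0.194,  0.01 ])]
{'K': array([[265.92137783,   0.        , 254.5563882 ],
       [  0.        , 265.92137783, 189.7069661 ],
       [  0.        ,   0.        ,   1.        ]]), 'tool_from_camera': array([[-1.55876797e-03, -9.60705122e-01, -2.77566640e-01,
         7.12287274e-02],
       [ 9.99998778e-01, -1.53168670e-03, -3.14399464e-04,
         1.49779252e-03],
       [-1.23099955e-04, -2.77566790e-01,  9.60706335e-01,
        -1.34836745e-01],
       [ 0.00000000e+00,  0.00000000e+00,  0.00000000e+00,
         1.00000000e+00]])}
[0.46063196 0.18959738 1.68501695] 0.14105955919631571
```

```bash
cat >> h.py <<'E'
def go(x,y,z,yaw):
    s=status.observe(); M=R.from_euler('xyz',s["tool_rot"]).as_matrix(); p=np.array(s["position"])
    d=M.T@(np.array([x,y,z])-p)/.06; cy=np.degrees(np.arctan2(M[1,0],M[0,0]))
    print("t",round(s["clock"],2),"pos",p.round(4),"yaw",cy.round(1),"F",np.round(s["force"],1),"rows",d.round(2),"twist",round((cy-yaw)/8,2))
E
python3 -m creep '[[6.9,-6.3,1.5,-8.6,0.25],[6.9,-6.3,1.5,-8.6,0.25],[6.9,-6.3,1.5,-8.6,0.25],[6.9,-6.3,1.5,-8.6,0.25],[6.9,-6.3,1.5,-8.6,0.25]]'
python3 -c "
from h import *
go(.475,-.08,.15,90)"
```

```text
clock: 1.32
position: [0.3632, -0.3055, 0.1898]
tool_rot: [3.141, 0.0, 1.311]
force: [1.2, -1.0, 0.2]
grip_width: 0.0215
finger_force: 0.0
t 1.32 pos [ 0.3632 -0.3055  0.1898] yaw 75.1 F [ 1.2 -1.   0.2] rows [4.11 0.84 0.66] twist -1.86
```

```bash
python3 -m creep '[[4.1,0.84,0.66,-1.86,0.25],[4.1,0.84,0.66,-1.86,0.25],[4.1,0.84,0.66,-1.86,0.25],[4.1,0.84,0.66,-1.86,0.25],[4.1,0.84,0.66,-1.86,0.25]]'
cat > w.py <<'E'
from h import *
import sys
s=status.observe(); im=grab_frame("wrist"); cv2.imwrite("pics/%s.png"%sys.argv[1],im)
lures("wrist",st=s)
go(*map(float,sys.argv[2:6]))
E
python3 w.py w1 .475 -.08 .15 90
```

```text
clock: 1.95
position: [0.4771, -0.0784, 0.1498]
tool_rot: [3.141, -0.002, 1.572]
force: [-0.6, -0.4, -0.6]
grip_width: 0.0214
finger_force: 0.0
frog 0.65 ctr [ 0.471 -0.157] yaw -139.0 len 0.042 tips [ 0.492 -0.138] [ 0.461 -0.166] px 249.0 246.0
squid 0.97 ctr [ 0.481 -0.024] yaw -163.0 len 0.045 tips [ 0.506 -0.017] [ 0.463 -0.03 ] px 257.0 129.0
jig 0.64 ctr [ 0.461 -0.235] yaw 155.0 len 0.036 tips [ 0.477 -0.242] [ 0.444 -0.227] px 241.0 302.0
t 2.15 pos [ 0.4754 -0.0842  0.1503] yaw 89.6 F [-1.1 -0.   0.5] rows [ 0.07 -0.01  0.  ] twist -0.05
```

View pics/w1.png

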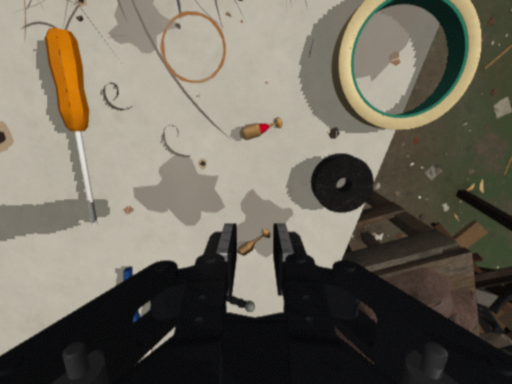

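Wrist view: squid at (257,130), frog at (253,243) between the fingers, jig at (240,302), all clear. Descending behind the squid and pushing +y.

```bash
python3 -m creep '[[0,0.1,1,0,0.25],[0,0.1,1.9,0,0.25],[0,0.1,2.28,0,0.25],[0,0.1,2.28,0,0.25]]'
python3 -m creep '[[0.3,0,0,0,0.25],[0.6,0,0,0,0.25],[0.9,0,0,0,0.25],[1.2,0,0,0,0.25],[1.5,0,0,0,0.25]]'
python3 w.py w2 .475 .21 .013 90
```

```text
clock: 2.65
position: [0.4805, -0.0842, 0.0124]
tool_rot: [-3.139, 0.0, 1.563]
force: [0.4, -0.1, 0.1]
grip_width: 0.0212
finger_force: 0.0
clock: 3.28
position: [0.4831, 0.0066, 0.0151]
tool_rot: [3.139, 0.0, 1.563]
force: [-0.0, -0.2, 0.2]
grip_width: 0.0213
finger_force: 0.1Traceback (most recent call last):
  File "w.py", line 4, in <module>
    lures("wrist",st=s)
    ~~~~~^^^^^^^^^^^^^^
  File "h.py", line 23, in lures
    P=np.array([at(cam,(a,b),z,st)[:2] for a,b in zip(u,v)])
                ~~^^^^^^^^^^^^^^^^
  File "h.py", line 12, in at
    o,d=ray(cam,uv,st); return o+d*(z-o[2])/d[2]
        ~~~^^^^^^^^^^^
  File "h.py", line 5, in ray
    c=camera_params(cam); K=np.array(c["K"]); d=np.linalg.inv(K)@np.array([uv[0],uv[1],1.])
ValueError: time passes only in moves, steps and waits
```

View pics/w2.png

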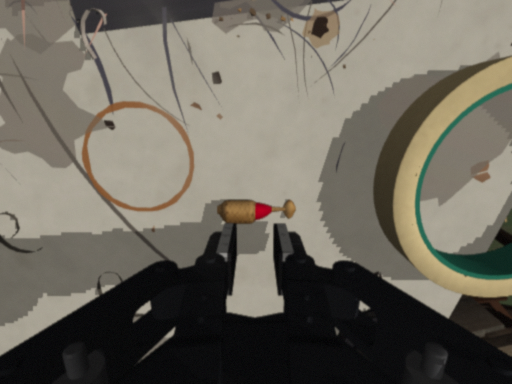

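```bash
sed -i 's/from scipy.spatial/import functools; camera_params=functools.lru_cache(camera_params)\nfrom scipy.spatial/' h.py
python3 - <<'E'
from h import *
s=status.observe()
for p in ((80,28),(250,12),(213,18),(268,0),(30,30),(245,210)): print(p,at("wrist",p,0.002,s).round(3))
im=grab_frame("wrist"); 
m=silhouettes("wrist","tray")
for q in m[:1]: print(q["p"],q["extent"])
lures("wrist",st=s); go(.475,.21,.013,90)
im=grab_frame("scene"); cv2.imwrite("pics/s1.png",cv2.resize(im[170:320,90:290],(800,600),interpolation=cv2.INTER_CUBIC))
E
```

```text
(80, 28) [0.399 0.118 0.002]
(250, 12) [0.483 0.124 0.002]
(213, 18) [0.465 0.122 0.002]
(268, 0) [0.492 0.129 0.002]
(30, 30) [0.375 0.117 0.002]
(245, 210) [0.479 0.022 0.002]
0.67 [0.1328, 0.0, 0.6992, 0.0977]
squid 0.76 ctr [0.482 0.026] yaw -177.0 len 0.045 tips [0.508 0.027] [0.463 0.025] px 251.0 207.0
jig 0.6 ctr [0.438 0.123] yaw -177.0 len 0.135 tips [0.534 0.127] [0.399 0.121] px 154.0 12.0
t 3.62 pos [0.4824 0.0059 0.0138] yaw 89.6 F [-0.1 -0.1 -0.4] rows [ 3.4  -0.15  0.01] twist -0.05
```

View pics/s1.png

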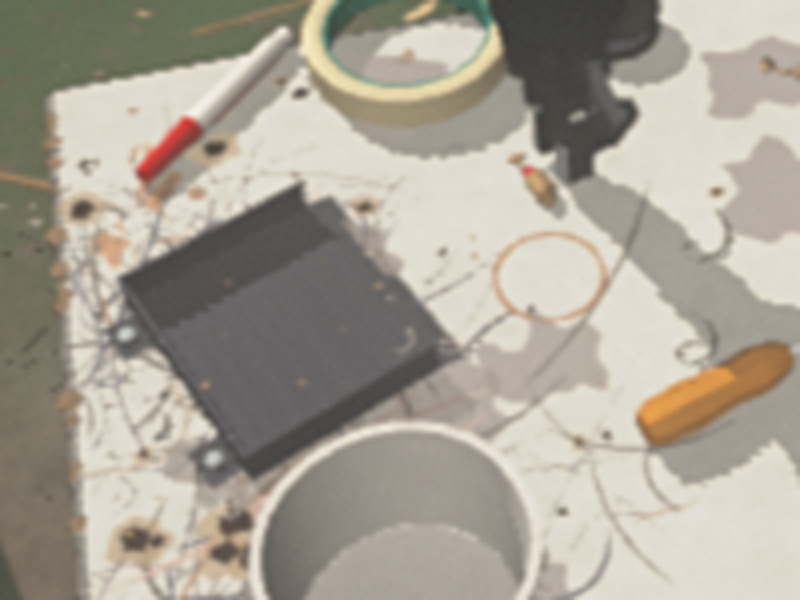

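The crop shows the tray clear, mouth to the right with the lip edge from (330,200) to (450,350), and the squid across the fingers at (540,185). I'll push on to the back wall.

```bash
python3 -m creep '[[0.3,-0.05,0,0,0.25],[0.6,-0.08,0,0,0.25],[0.9,-0.1,0,0,0.25],[1.2,-0.1,0,0,0.25],[1.5,-0.1,0,0,0.25]]'
python3 -m creep '[[0.3,0,0,0,0.25],[0.6,0,0,0,0.25],[0.9,0,0,0,0.25],[1.2,0,0,0,0.25],[1.5,0,0,0,0.25]]'
python3 - <<'E'
from h import *
grab_frame("scene"); lures("scene",("squid",)); s=status.observe(); grab_frame("wrist"); lures("wrist",("squid",),st=s); go(.475,.215,.013,90)
E
```

```text
clock: 4.3
position: [0.4769, 0.0972, 0.0134]
tool_rot: [-3.142, 0.0, 1.564]
force: [-0.1, 0.3, -0.2]
grip_width: 0.021
finger_force: 0.1
clock: 4.92
position: [0.4772, 0.1882, 0.0133]
tool_rot: [-3.142, 0.0, 1.565]
force: [-0.6, -0.7, -0.4]
grip_width: 0.0213
finger_force: 0.1
squid 0.55 ctr [ 0.471 -0.156] yaw 46.0 len 0.035 tips [ 0.464 -0.163] [ 0.488 -0.138] px 291.0 188.0
squid 0.51 ctr [0.474 0.205] yaw 176.0 len 0.029 tips [0.488 0.204] [0.46  0.206] px 153.0 250.0
squid 0.86 ctr [0.477 0.206] yaw -178.0 len 0.046 tips [0.504 0.207] [0.458 0.206] px 253.0 209.0
t 5.12 pos [0.4772 0.187  0.0133] yaw 89.7 F [ 0.3 -0.3  0.2] rows [ 0.47 -0.04  0.  ] twist -0.04
```

```bash
python3 -m creep '[[0.25,0,0,0,0.25],[0.5,0,0,0,0.25],[0.5,0,0,0,0.25],[0.2,0,-0.3,0,0.25],[0,0,-1.2,0,0.25]]'
python3 -m creep '[[-6.4,-0.05,0,0,0.25],[-6.4,-0.05,0,0,0.25],[-6.4,-0.05,0,0,0.25],[-6.4,-0.05,0,0,0.25],[-6.4,-0.05,0,0,0.25]]'
python3 -m creep '[[-1.4,0,0,0,0.25],[-1.4,0,0,0,0.25],[-1.4,0,0,0,0.25]]'
python3 - <<'E'
from h import *
grab_frame("scene"); lures("scene"); grab_frame("side"); lures("side"); s=status.observe(); grab_frame("wrist"); lures("wrist",st=s); go(.474,-.198,.013,90)
E
```

```text
clock: 5.75
position: [0.4759, 0.1856, 0.0844]
tool_rot: [-3.138, 0.002, 1.565]
force: [2.1, 0.0, 0.6]
grip_width: 0.0215
finger_force: 0.0
clock: 6.38
position: [0.4725, -0.1278, 0.0855]
tool_rot: [3.142, 0.0, 1.565]
force: [1.2, 0.4, -0.8]
grip_width: 0.0215
finger_force: 0.0
clock: 6.75
position: [0.4718, -0.2114, 0.0852]
tool_rot: [-3.141, 0.0, 1.561]
force: [0.8, 0.3, -0.3]
grip_width: 0.0214
finger_force: 0.0
jig 0.5 ctr [ 0.453 -0.23 ] yaw 159.0 len 0.061 tips [ 0.48 -0.24] [ 0.423 -0.218] px 320.0 181.0
jig 0.46 ctr [ 0.453 -0.233] yaw 163.0 len 0.06 tips [ 0.478 -0.241] [ 0.421 -0.223] px 250.0 274.0
frog 0.93 ctr [ 0.476 -0.154] yaw -144.0 len 0.044 tips [ 0.495 -0.141] [ 0.459 -0.167] px 257.0 132.0
jig 0.87 ctr [ 0.452 -0.231] yaw 158.0 len 0.064 tips [ 0.478 -0.242] [ 0.419 -0.218] px 229.0 223.0
t 7.35 pos [ 0.4726 -0.2093  0.0854] yaw 89.7 F [ 0.9  0.  -0. ] rows [0.19 0.02 1.21] twist -0.04
```

```bash
python3 -m creep '[[0.2,0.02,0.6,0,0.25],[0.2,0.02,1.2,0,0.25],[0.2,0.02,1.2,0,0.25]]'
python3 -m creep '[[0.2,0,0,0,0.25],[0.4,0,0,0,0.25],[0.6,0,0,0,0.25],[0.8,0,0,0,0.25],[1.0,0,0,0,0.25]]'
python3 w.py w3 .474 .195 .013 90
```

```text
clock: 7.72
position: [0.4726, -0.1968, 0.0118]
tool_rot: [-3.138, -0.001, 1.566]
force: [0.2, 0.4, 0.3]
grip_width: 0.0214
finger_force: 0.0
clock: 8.35
position: [0.4743, -0.1365, 0.0136]
tool_rot: [3.141, 0.0, 1.565]
force: [0.7, -0.6, 0.5]
grip_width: 0.0213
finger_force: 0.1
frog 0.92 ctr [ 0.479 -0.121] yaw -178.0 len 0.043 tips [ 0.504 -0.12 ] [ 0.46  -0.122] px 261.0 211.0
t 8.55 pos [ 0.4742 -0.1374  0.0133] yaw 89.7 F [-0.  -0.7 -0.4] rows [ 5.54 -0.03  0.  ] twist -0.04
```

View pics/w3.png

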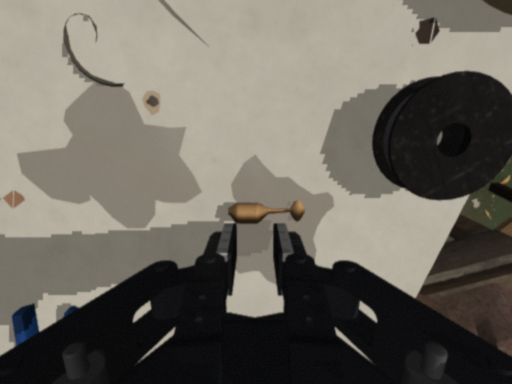

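Frog now lies square across the fingers (229–305, 211). Continue to the tray.

```bash
python3 -m creep '[[0.3,0,0,0,0.25],[0.6,0.02,0,0,0.25],[0.9,0.02,0,0,0.25],[1.2,0.02,0,0,0.25],[1.5,0.02,0,0,0.25]]'
python3 -m creep '[[0.3,0,0,0,0.25],[0.6,0,0,0,0.25],[0.9,0,0,0,0.25],[1.2,0,0,0,0.25],[1.5,0,0,0,0.25]]'
python3 -m creep '[[0.3,0,0,0,0.25],[0.6,0,0,0,0.25],[0.9,0,0,0,0.25],[1.2,0,0,0,0.25],[1.5,0,0,0,0.25]]'
python3 w.py w4 .474 .195 .013 90
```

```text
clock: 9.18
position: [0.4759, -0.0476, 0.0133]
tool_rot: [-3.142, 0.0, 1.564]
force: [0.7, -0.2, 0.6]
grip_width: 0.0213
finger_force: 0.1
clock: 9.8
position: [0.4765, 0.0424, 0.0133]
tool_rot: [-3.142, 0.0, 1.564]
force: [0.6, -0.4, 0.6]
grip_width: 0.0212
finger_force: 0.1
clock: 10.42
position: [0.477, 0.1331, 0.0133]
tool_rot: [-3.142, 0.0, 1.564]
force: [0.1, 0.3, -0.4]
grip_width: 0.0209
finger_force: 0.1
frog 0.81 ctr [0.482 0.148] yaw -178.0 len 0.044 tips [0.507 0.149] [0.463 0.147] px 262.0 213.0
squid 0.96 ctr [0.478 0.236] yaw 178.0 len 0.045 tips [0.504 0.235] [0.459 0.237] px 252.0 40.0
t 10.62 pos [0.4769 0.1325 0.0133] yaw 89.7 F [-0.5 -0.5 -0.6] rows [ 1.04 -0.05  0.01] twist -0.04
```

View pics/w4.png

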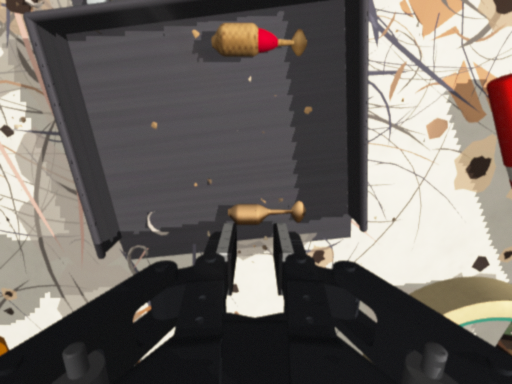

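Frog at (267,213) is just past the lip; squid at (250,40) by the back wall. I'll push the frog deeper and go back for the jig.

```bash
python3 -m creep '[[0.3,0,0,0,0.25],[0.6,0,0,0,0.25],[0.95,0,0,0,0.25],[0.95,0,0,0,0.25],[0.7,0,0,0,0.25]]'
python3 -m creep '[[-0.2,0,-0.6,0,0.25],[-1,0,-1.2,0,0.35],[-8,-0.4,-1.2,0,0.35],[-8,-0.4,-1.2,0,0.35],[-8,-0.4,-1.2,0,0.35]]'
python3 -m creep '[[-5,-0.1,0,0,0.35],[-5,-0.1,0,0,0.35],[-5,-0.1,0,0,0.35],[-5,-0.1,0,0,0.35]]'
python3 - <<'E'
from h import *
go(.45,-.28,.013,90)
E
```

```text
clock: 11.25
position: [0.477, 0.1747, 0.0133]
tool_rot: [-3.142, -0.0, 1.567]
force: [0.5, -0.2, 0.1]
grip_width: 0.0211
finger_force: 0.0
clock: 11.88
position: [0.4638, -0.0762, 0.0855]
tool_rot: [-3.141, 0.001, 1.563]
force: [2.1, -1.0, -0.3]
grip_width: 0.0298
finger_force: 0.0
clock: 12.38
position: [0.4565, -0.326, 0.0853]
tool_rot: [-3.141, 0.0, 1.563]
force: [2.3, 0.2, 0.1]
grip_width: 0.0299
finger_force: 0.0
t 12.38 pos [ 0.4565 -0.326   0.0853] yaw 89.6 F [2.3 0.2 0.1] rows [ 0.77 -0.11  1.21] twist -0.06
```

```bash
python3 -m creep '[[0,0,0,0,0.35],[0,0,0,0,0.35]]'; python3 w.py w5 .45 -.28 .013 90
```

```text
clock: 12.62
position: [0.4572, -0.3231, 0.0851]
tool_rot: [-3.141, -0.0, 1.563]
force: [-0.2, 1.0, -0.9]
grip_width: 0.03
finger_force: 0.0
frog 0.53 ctr [ 0.452 -0.232] yaw 160.0 len 0.064 tips [ 0.479 -0.242] [ 0.418 -0.22 ] px 245.0 83.0
jig 0.7 ctr [ 0.451 -0.232] yaw 160.0 len 0.064 tips [ 0.478 -0.242] [ 0.418 -0.22 ] px 244.0 83.0
t 12.82 pos [ 0.4586 -0.3217  0.0855] yaw 89.7 F [-0.2  1.  -0. ] rows [ 0.69 -0.15  1.21] twist -0.03
```

```bash
python3 -m creep '[[0.6,-0.15,0.6,0,0.35],[0.65,-0.15,1.2,0,0.35],[0.65,-0.15,1.2,0,0.35]]'
python3 -m creep '[[0.25,0,0,0,0.35],[0.5,0,0,0,0.35],[0.75,0,0,0,0.35],[1.0,0,0,0,0.35],[1.25,0,0,0,0.35]]'
python3 w.py w6 .45 .16 .013 90
```

```text
clock: 13.2
position: [0.449, -0.2819, 0.012]
tool_rot: [-3.138, -0.002, 1.567]
force: [0.7, -0.5, 0.7]
grip_width: 0.0299
finger_force: 0.0
clock: 13.82
position: [0.4504, -0.2076, 0.0137]
tool_rot: [3.141, 0.0, 1.565]
force: [-0.5, -1.6, 3.8]
grip_width: 0.0298
finger_force: 2.0
jig 0.88 ctr [ 0.452 -0.192] yaw 178.0 len 0.065 tips [ 0.481 -0.193] [ 0.416 -0.192] px 254.0 212.0
t 14.03 pos [ 0.4503 -0.2083  0.0133] yaw 89.7 F [-0.2 -0.4  0.4] rows [ 6.14 -0.04  0.01] twist -0.04
```

View pics/w6.png

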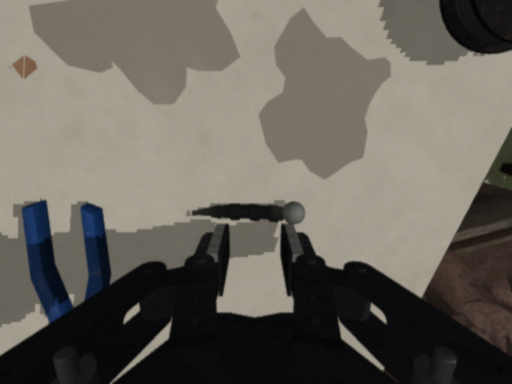

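Jig is square across the fingers (190–303, 212), the pliers clear at left. On to the tray.

```bash
for i in 1; do :; done
python3 -m creep '[[0.3,0,0,0,0.35],[0.6,0,0,0,0.35],[0.9,0,0,0,0.35],[1.2,0,0,0,0.35],[1.5,0,0,0,0.35]]'
python3 -m creep '[[0.3,0,0,0,0.35],[0.6,0,0,0,0.35],[0.9,0,0,0,0.35],[1.2,0,0,0,0.35],[1.5,0,0,0,0.35]]'
python3 -m creep '[[0.3,0,0,0,0.35],[0.6,0,0,0,0.35],[0.9,0,0,0,0.35],[1.2,0,0,0,0.35],[1.5,0,0,0,0.35]]'
python3 w.py w7 .45 .16 .013 90
```

```text
clock: 14.65
position: [0.4507, -0.1185, 0.0132]
tool_rot: [-3.141, 0.0, 1.564]
force: [-0.2, -0.2, -0.1]
grip_width: 0.0297
finger_force: 0.1
clock: 15.28
position: [0.4514, -0.0285, 0.0132]
tool_rot: [-3.141, 0.0, 1.564]
force: [1.2, -0.7, 0.7]
grip_width: 0.0299
finger_force: 0.1
clock: 15.9
position: [0.452, 0.0615, 0.0132]
tool_rot: [-3.141, 0.0, 1.564]
force: [0.1, -0.2, -0.6]
grip_width: 0.03
finger_force: 0.1
jig 0.88 ctr [0.455 0.077] yaw 177.0 len 0.065 tips [0.482 0.076] [0.418 0.079] px 257.0 211.0
jig 0.31 ctr [0.578 0.05 ] yaw 98.0 len 0.132 tips [ 0.59  -0.033] [0.571 0.097] px 464.0 250.0
t 16.1 pos [0.4518 0.0609 0.0133] yaw 89.7 F [-0.4 -1.2 -0.1] rows [ 1.65 -0.04  0.  ] twist -0.04
```

```bash
python3 -m creep '[[0.3,0,0,0,0.35],[0.6,0,0,0,0.35],[0.9,0,0,0,0.35],[1.2,0,0,0,0.35],[1.6,0,0,0,0.35]]'
python3 -m creep '[[0,0,0,0,0.35],[-0.3,0,0,0,0.35],[-0.6,0,-0.5,0,0.35],[-0.8,0,-1.5,0,0.35],[-0.8,0,-2,0,0.35]]'
python3 -m creep '[[0,0,0,0,0.35],[0,0,0,0,0.35]]'
python3 w.py w8 .45 .1 .13 90
python3 - <<'E'
from h import *
c=np.array([.463,.190]);a=np.radians(92.5)
grab_frame("scene"); l=lures("scene",("spool",))
E
```

```text
clock: 16.73
position: [0.4527, 0.1565, 0.0133]
tool_rot: [-3.141, 0.001, 1.563]
force: [-0.9, 0.1, -0.6]
grip_width: 0.0297
finger_force: 0.0
clock: 17.35
position: [0.4525, 0.106, 0.1356]
tool_rot: [3.14, 0.001, 1.561]
force: [-0.2, -0.3, -0.1]
grip_width: 0.0297
finger_force: 0.0
clock: 17.6
position: [0.4518, 0.1079, 0.1328]
tool_rot: [-3.141, 0.001, 1.563]
force: [-1.2, -0.0, 0.1]
grip_width: 0.03
finger_force: 0.0
frog 0.57 ctr [0.483 0.21 ] yaw 178.0 len 0.043 tips [0.507 0.209] [0.464 0.21 ] px 287.0 75.0
frog 0.38 ctr [0.46  0.197] yaw -177.0 len 0.157 tips [0.538 0.201] [0.382 0.193] px 261.0 89.0
squid 0.76 ctr [0.478 0.236] yaw 177.0 len 0.044 tips [0.503 0.235] [0.459 0.237] px 282.0 43.0
squid 0.59 ctr [0.457 0.177] yaw 178.0 len 0.063 tips [0.483 0.177] [0.42  0.179] px 258.0 112.0
jig 0.66 ctr [0.454 0.177] yaw 178.0 len 0.064 tips [0.482 0.176] [0.418 0.179] px 255.0 113.0
t 17.8 pos [0.4517 0.1091 0.1325] yaw 89.7 F [-0.  -0.3 -0.1] rows [-0.15 -0.03  0.04] twist -0.04
spool 0.72 ctr [ 0.574 -0.08 ] yaw 151.0 len 0.081 tips [ 0.61 -0.1 ] [ 0.539 -0.06 ] px 243.0 174.0
```

View pics/w8.png

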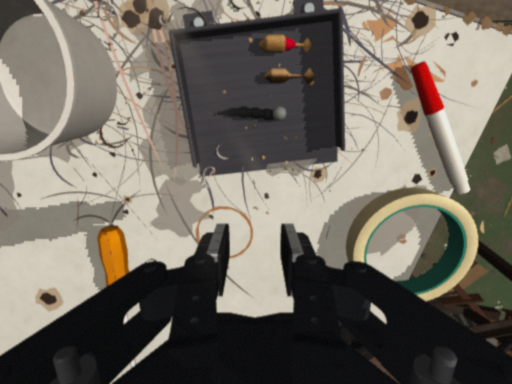

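All three lures lie well inside the tray: squid (285,43), frog (289,75) and jig (253,113). The lip edge is at about row 168, and the tape and spool have not moved. Handing in.

```bash
python3 -c "
from workcell import bot
print(bot.job_done())"
```

```text
the job is handed in; nothing more can be done
None
```

I pushed all three lures onto the tray floor without lifting any, left the spool, pliers and tape untouched, and handed the job in at about 18 s; no verdict came back.

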